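Clamp a printing block in the lino-cutting jig

ROBOT

A 6-joint arm with a two-finger parallel gripper is mounted at the origin on the work surface. World frame = base frame: x ahead of the robot, y to its left, z up, the work surface at z = 0. Lengths are in m, angles in rad, forces in N, time in s.
With the tool pointing down it reaches from about 0.35 to 0.85 m from the base axis. Payload 8.1 kg.
Tool frame: the origin (TCP) lies midway between the tips of the shut fingers; the grasp point (between the pads) lies 19 mm behind it (robot.grip_point_offset is the distance from the TCP to the grasp point, in m); z points along the fingers, y is the line along which they close (so a half turn about z gives the same grasp; the last joint's range is limited). The gripper opens to 93 mm and grips with 3 to 60 N. Pads are 15 mm wide; open, the fingers measure 128 mm over their backs; the gripper's body (75 mm by 188 mm) begins 65 mm behind the grasp point.
Start: joints at [-1.256, 0.13, 1.488, -0, 1.523, -0.085], TCP at [0.234, -0.553, 0.219] pointing down, gripper open.
Joint ranges: [-2.96, 2.96], [-0.89, 2.26], [0.02, 2.5], [-1.34, 4.48], [0, 2.73], [-2.66, 2.66]. Speed limits (rad/s): [2.39, 2.39, 2.79, 3.14, 3.14, 3.14].

INTERFACE

Orientations are given as a rotation vector (axis times angle).
In Python, from plant import robot, read_camera, job gives the robot as it stands.
- The arm moves only by the shell command python3 -m inch 'ROWS' [FORCE]. ROWS is JSON, one flat list of numbers, 5 for each row, row after row: the shift along the world's x, y, z in mm, then the turn about the world's z in degrees, then the opening in per cent of the stroke, from 0 (shut) to 100 (fully open). In form: [dx, dy, dz, yaw, hand, dx, dy, dz, yaw, hand, ...]. A call has 1 to 10 rows; each row is the pose to reach, as a shift and turn from the pose commanded when the call began; what a row does not reach only later rows make up. A row lasts 1/12 s, in which the tool goes at most 41.7 mm and 7.16 degrees, less where a joint would pass 70% of its speed; a pose out of reach is approached as far as the arm can. A call with a gripper value outside its range is refused whole. The fingers move at their own pace and stop on an object; FORCE is the grip in N (left out, the last holds). Time passes only in rows, so rows that repeat a pose let the fingers close. It gives the time, the measured TCP pose, the force, the opening and the grip force at its end, in the units of the state.
- robot.read_state(): the state, without advancing time (a new reading comes with each control period).
- read_camera(name): name is "scene" or "top" or "wrist"; returns a dict with "image" (480x640x3 uint8, blue, green, red), "K" (3x3 intrinsics, pixels), "extrinsics" (4x4, takes a point from world to camera coordinates); the wrist camera has in their place "mount" (4x4, takes a point from camera to tool coordinates, whose origin is the TCP and whose axes are the flange's). Camera axes: x right, y down, z forward; pixel columns grow to the right and rows downward; lengths in m; the calibration is good to about 2 mm. A picture is of the moment at which its call begins: read the wrist's pose just before it. There is no depth.
- job.close_job(): hands the job in; it is judged then, once.
The state is a dict: "t": time; "q": joint angles; "dq": joint speeds; "joint_torque": joint torques, N m; "tool_pos": TCP position; "orientation": TCP orientation; "force": force on the tool from outside, world axes, zero at the start; "wrist_torque": the same for the moment, N m; "opening": finger opening in m; "gripper_force": force on a finger pad.
Only numpy, scipy, OpenCV 4.12 (cv2) and the standard library are available. Lean on these libraries where they do the work, as an engineer would, in place of code of your own. Each camera call takes 0.05 s, during which the arm holds its last target. There are 200 camera calls.

TASK

Get the grey-faced printing block ready for carving: with the fingertips slide it across the plywood board until it is fully home in the corner of the two wooden fences, flush against both. Then push the red handle of the toggle clamp over and down, past its dead point, until it snaps into lock and the rubber foot holds the block, and let go. Push and slide only, lift nothing, and leave the ink jar, the tape roll and the glue stick where they are.

Things in the scene. Friction and masses are not known exactly. Their poses are not given: they have to be found in the camera images.
- jig: Plywood cutting board, 12 mm thick, screwed to the bench. Origin on its underside at bench height; it spans x -135..135, y -160..135 mm. x points to the far fence, y to the left fence, z up. Behind the left fence a steel toggle clamp works in the plane x = +35 mm; its base fills y 50..125 mm there, up to 75 mm over the bench.
- corner (a point): Inner corner of the two wooden fences, on the board's top (12 mm above the bench); axes are the jig's. FAR FENCE: inner face x = +110 mm in the jig, across y -120..30. LEFT FENCE: inner face y = +30 mm, along x -60..130. Each is 20 mm thick and stands 16 mm above the board.
- block: Wood-backed printing block with grey lino face, loose on the board, 150 (x) x 100 (y) x 22 mm high, about 0.3 kg. Origin at the centre of its underside, x along its long side. It starts 25 to 50 mm short of home each way, turned up to 0.25 rad; home, its axes are the jig's and its origin lies at (35, -20) mm in the jig, 75 and 50 mm short of the corner.
- block_corner (a point): The lower corner of the block at its +x, +y end: the one that goes into the fence corner.
- handle (a joint): Clamp handle angle, rad: 0 = locked on its stop, handle pointing away from the block (jig +y), rising 0.21 rad above level; grows as it is raised, 1.4 = fully open. Starts at 0.97..1.23, stays where left. With the block home the foot meets it at about 0.55, then the push stiffens to about 5 N at the grip; dead point 0.15; below that it pulls itself to 0. It snaps only on the block.
- handle_pivot (a point): Axis of the handle: horizontal, along the jig's x, at x = 35, y = 108 mm in the jig, 58 mm above the bench. Its axes are the jig's.
- grip (a point): Middle of the upper face of the red grip: the face to push on (raised, it faces the block). The grip is a bar 80 mm long, 22 mm wide (jig x), 15 mm thick, 45 to 125 mm out from the pivot; this point is 85 mm out and 7.5 mm off the bar's centre line, which passes through the pivot.
- clamp_foot: Rubber foot, 18 mm diameter, 10 mm high, sprung, under the end of the clamp arm; origin at the centre of its underside. The steel arm (66 mm long, pin at y = 70 mm in the jig, 52 mm over the bench) reaches over the left fence; open, it stands raised, below 130 mm over the bench. Locked, the foot presses on the block 18 mm in from the left fence with about 25 N.
- ink_jar: Jar of printing ink with a black cap and blue label, 58 mm diameter, 70 mm high, standing on the bench right of the board. Origin at the centre of its underside. Leave alone.
- tape_roll: Roll of masking tape lying flat on the bench left of the board, 100 mm outer diameter, 25 mm high. Origin at the centre of its underside. Leave alone.
- glue_stick: White and yellow glue stick, 28 mm diameter, 70 mm high, standing on the near left part of the board. Origin at the centre of its underside. Leave alone.

How it is judged:
By the outcome, as a careful person would: the job done as asked, in the order asked, and still so for the second after the job is handed in, with the robot touching nothing.
It also fails if it takes over 64 s, if anything falls off the work surface, if the arm or the gripper's body presses on something with over 40 N, if the wrist force passes 120 N, or if a joint passes its speed limit or range.

## Working session

There is one attempt and no reset: what is moved stays moved. The work goes in short steps, Python scripts to look and compute and a shell command to move; the robot and the scene stay as the last step left them, time stands still between calls to the robot, and variables do not carry over. Pictures are saved under pics/ and viewed, at most 10 in all, crops included, and the job is handed in when it is done.

```bash
ls; mkdir -p pics; python3 - <<'E'
from plant import robot, read_camera
import cv2,numpy as np
np.set_printoptions(precision=4,suppress=True)
for n in("top","scene"):
    c=read_camera(n); cv2.imwrite(f"pics/{n}0.png",c["image"]); print(n,c["K"],c["extrinsics"])
s=robot.read_state(); print(s)
E
```

```text
pics
top [[589.6539   0.     321.7129]
 [  0.     589.6539 242.8467]
 [  0.       0.       1.    ]] [[ 0.0034 -0.9999  0.0096 -0.0588]
 [-0.999  -0.0038 -0.0456  0.5701]
 [ 0.0457 -0.0094 -0.9989  1.1044]
 [ 0.      0.      0.      1.    ]]
scene [[440.5401   0.     320.7252]
 [  0.     440.5401 243.927 ]
 [  0.       0.       1.    ]] [[ 0.5534  0.8327  0.0168 -0.2665]
 [ 0.696  -0.4513 -0.5585 -0.35  ]
 [-0.4575  0.3208 -0.8294  1.1019]
 [ 0.      0.      0.      1.    ]]
{'t': 0.1, 'q': array([-1.2564,  0.1311,  1.4891, -0.    ,  1.523 , -0.0854]), 'dq': array([ 0.    , -0.0016, -0.0034,  0.0004,  0.0002, -0.0004]), 'joint_torque': array([  0.0018, -56.1343, -49.3095,   0.0772,   0.0291,  -0.0001]), 'tool_pos': array([ 0.2334, -0.5522,  0.2177]), 'orientation': array([-3.0775, -0.6235,  0.0003]), 'force': array([ 1.4442,  0.0779, -0.2147]), 'wrist_torque': array([ 0.0108, -0.0468, -0.0237]), 'gripper_force': 0.0, 'opening': 0.09291050150279086}
```

View pics/top0.png

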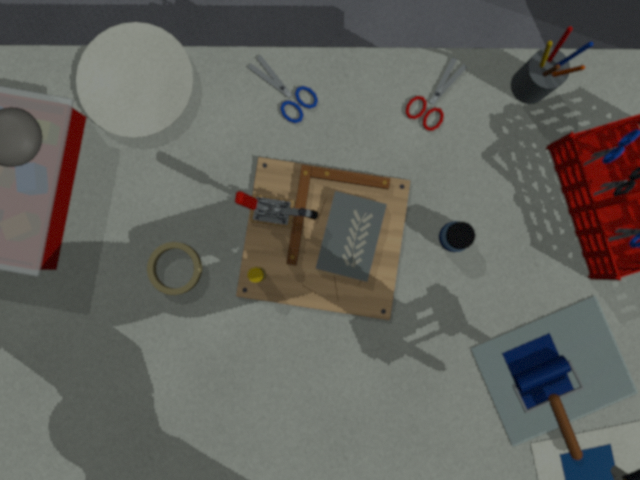

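View pics/scene0.png

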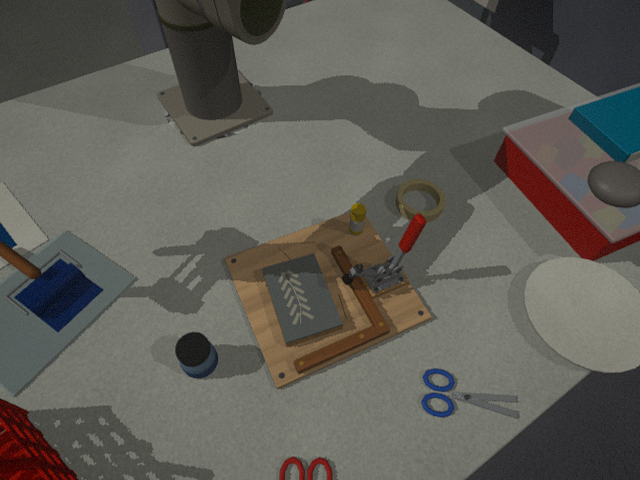

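The top view shows the board corners near (256,156), (411,179), (392,319) and (237,297), the block around (352,233), the red grip at (245,200) and the glue stick at (257,275). The jar is at (458,236) and the tape at (175,268). In the scene view the handle stands raised, at (412,233). Next I'll take an enlarged crop to get more precise pixels.

```bash
python3 - <<'E'
import cv2
a=cv2.imread("pics/top0.png")[150:325,228:424]
a=cv2.convertScaleAbs(a,alpha=1.5)
cv2.imwrite("pics/crop0.png",cv2.resize(a,None,fx=3.4,fy=3.4,interpolation=cv2.INTER_CUBIC))
b=cv2.imread("pics/scene0.png")[190:390,220:440]
cv2.imwrite("pics/crop1.png",cv2.resize(cv2.convertScaleAbs(b,alpha=1.4),None,fx=3,fy=3,interpolation=cv2.INTER_CUBIC))
E
```

```text
(no output)
```

View pics/crop0.png

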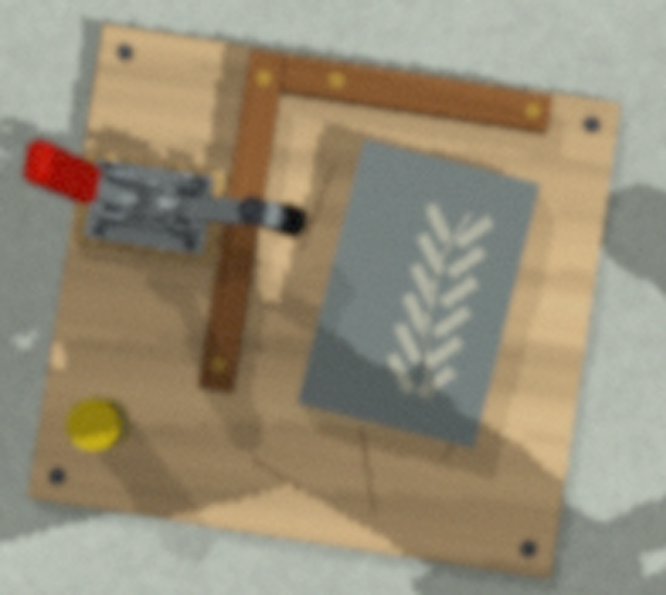

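View pics/crop1.png

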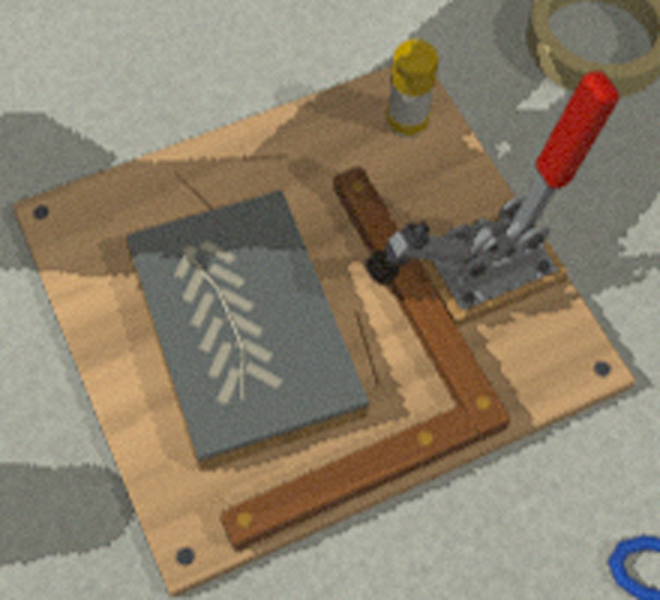

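The crops give clear corners for the board and the block in both views. Next I'll fit the poses by least squares.

```bash
cat >h.py <<'E'
import numpy as np,cv2
from scipy.optimize import least_squares
from scipy.spatial.transform import Rotation as R
from plant import robot, read_camera
def proj(c,P):
    p=np.asarray(P)@c["extrinsics"][:3,:3].T+c["extrinsics"][:3,3]; p=p@c["K"].T
    return p[:,:2]/p[:,2:]
def pl(pose,pts): # pose x,y,yaw ; pts mm
    pts=np.asarray(pts,float)/1000; c,s=np.cos(pose[2]),np.sin(pose[2])
    return np.c_[pose[0]+c*pts[:,0]-s*pts[:,1],pose[1]+s*pts[:,0]+c*pts[:,1],pts[:,2]]
def tojig(J,p):
    c,s=np.cos(J[2]),np.sin(J[2]); d=np.asarray(p)[:2]-J[:2]
    return np.array([c*d[0]+s*d[1],-s*d[0]+c*d[1]])*1000
E
python3 - <<'E'
from h import *
T,S=read_camera("top"),read_camera("scene")
ct=lambda a:np.array(a)/3.4+[228,150]-.35
cs=lambda a:np.array(a)/3+[220,190]-.33
bc=[[135,135,12],[135,-160,12],[-135,-160,12],[-135,135,12]]
kc=[[75,50,34],[75,-50,34],[-75,-50,34],[-75,50,34]]
def fit(pts,a,b,x0):
    f=lambda x:np.r_[(proj(T,pl(x,pts))-ct(a)).ravel(),(proj(S,pl(x,pts))-cs(b)).ravel()]
    r=least_squares(f,x0); print(r.x,np.round(r.fun,1)); return r.x
J=fit(bc,[(102,25),(620,101),(549,577),(30,498)],[(635,380),(172,595),(15,205),(388,68)],[.55,-.05,0])
B=fit(kc,[(362,140),(538,185),(476,446),(301,403)],[(368,405),(203,458),(127,236),(282,192)],[.55,-.05,0])
np.save("J.npy",J)
print("block in jig",tojig(J,B),B[2]-J[2])
g=lambda th:pl(J,[[35,108+r*np.cos(th+.21),58+r*np.sin(th+.21)] for r in(125,45)])
r=least_squares(lambda x:np.r_[(proj(S,g(x[0]))-cs([(600,82),(553,180)])).ravel()],[1.]);print("handle",r.x,r.fun)
h=r.x[0]
print("grip",pl(J,[[35,108+85*np.cos(h+.21)-7.5*np.sin(h+.21),58+85*np.sin(h+.21)+7.5*np.cos(h+.21)]]),"tip",g(h)[0])
from scipy.optimize import fsolve
for n,px,z in(("jar",(458,236),.07),("glue",(228+95/3.4,150+425/3.4),.082),("tape",(175,268),.025)):
    print(n,tojig(J,fsolve(lambda p:(proj(T,[[p[0],p[1],z]])[0]-px),[.5,0])))
for p in [(-50,-30,46),(-41,-20,12),(35,-20,12),(35,-80,40)]:print(p,pl(J,[p]))
print("corners jig",[tojig(J,q).round(1) for q in pl(B,kc)])
E
```

```text
[ 0.58284481 -0.05025824 -0.13532883] [ 0.4 -0.5  1.  -1.4  3.2 -0.7  1.1  1.  -0.2 -1.3 -0.7  0.1 -3.3  0.1
  9.  -5.8]
[ 0.5844882  -0.11135418 -0.23830994] [ 0.6 -1.3  0.8 -1.7  0.1 -0.4 -0.8 -0.6  0.6 -1.7 -1.2 -0.4 -0.7 -0.7
 -0.4 -1.3]
block in jig [  9.87119401 -60.31561868] -0.10298111728423404
handle [1.13489762] [ 0.2861368  -1.15040755 -2.29375072 -2.17239745]
grip [[0.63367818 0.06365406 0.14252029]] tip [0.6358731  0.07977406 0.17982415]
jar [  32.15272864 -249.78804573]
glue [-87.42567163  99.62575169]
tape [-96.66985739 256.7185666 ]
(-50, -30, 46) [[ 0.52925447 -0.07323814  0.046     ]]
(-41, -20, 12) [[ 0.53952135 -0.06454382  0.012     ]]
(35, -20, 12) [[ 0.61482648 -0.07479744  0.012     ]]
(35, -80, 40) [[ 0.60673151 -0.13424887  0.04      ]]
corners jig [array([ 89.6, -18.3]), array([  79.3, -117.8]), array([ -69.9, -102.3]), array([-59.6,  -2.9])]
```

```bash
python3 - <<'E'
from h import *
T,S=read_camera("top"),read_camera("scene")
ct=lambda a:np.array(a)/3.4+[228,150]-.35
cs=lambda a:np.array(a)/3+[220,190]-.33
bc=np.array([[135,135,12],[135,-160,12],[-135,-160,12],[-135,135,12]])
# far fence ends / left fence ends (top inner edges z=28)
fr=[[110,-120,28],[110,30,28],[-60,30,28],[-60,50,28]]
pt=ct([(102,25),(620,101),(549,577),(30,498)]+[(545,131),(279,94),(233,391),(200,387)])
ps=cs([(635,380),(172,595),(15,205)])
f=lambda x:np.r_[(proj(T,pl(x,np.r_[bc,fr]))-pt).ravel(),(proj(S,pl(x,bc[:3]))-ps).ravel()]
r=least_squares(f,[.58,-.05,-.13],loss="soft_l1");J=r.x;np.save("J.npy",J);print(J,r.fun.round(1))
B=np.array([.5845,-.1114,-.2383]);print("block jig",tojig(J,B),B[2]-J[2])
s=robot.read_state();M=R.from_rotvec(s["orientation"]).as_matrix();print(M.round(3))
print("tool y yaw",np.degrees(np.arctan2(M[1,1],M[0,1])),"jig yaw",np.degrees(J[2]))
c=np.cos(J[2]);print("jig axes",c,np.sin(J[2]))
p=s["tool_pos"]*1000
for q in [(10,-150,30),(10,-127,30)]:print(q,pl(J,[q])*1000-p)
E
```

```text
[ 0.58293708 -0.04779355 -0.14454093] [-0.2 -1.1  0.3 -0.6  1.1 -0.1 -0.8  0.2  0.8 -0.8  0.2 -1.7  0.2  0.4
 -0.7  0.   0.7 -1.1 -0.4 -1.2 -1.7 -1.3]
block jig [ 10.70837864 -62.71805524] -0.09375907151510249
[[ 0.921  0.389 -0.   ]
 [ 0.389 -0.921  0.001]
 [ 0.    -0.001 -1.   ]]
tool y yaw -67.09331015406507 jig yaw -8.281585169086888
jig axes 0.9895721339611644 -0.14403816052542223
(10, -150, 30) [[ 337.73052917  354.80189079 -188.25375508]]
(10, -127, 30) [[ 341.04340686  377.56204988 -188.25375508]]
```

```bash
python3 -m inch '[34,35,0,6,100, 68,71,0,12,100, 101,106,0,18,100, 135,142,0,24,100, 169,177,0,30,100, 202,213,0,36,100, 236,248,0,42,100, 270,284,0,48,100, 304,320,0,54,100, 338,350,-10,59,100]'; python3 -m inch '[0,0,-40,0,100, 0,0,-80,0,100, 0,0,-120,0,100, 0,0,-150,0,100, 0,0,-150,0,100, 0,0,-150,0,100]'; python3 - <<'E'
from h import *
J=np.load("J.npy");s=robot.read_state();M=R.from_rotvec(s["orientation"]).as_matrix()
print(s["t"],s["tool_pos"],tojig(J,s["tool_pos"]),np.degrees(np.arctan2(M[1,1],M[0,1])),s["force"],s["q"])
E
```

```text
t: 1.13
tool_pos: [0.523, -0.2501, 0.2159]
orientation: [2.366, 2.065, 0.001]
force: [0.6, 0.2, 0.3]
opening: 0.0928
gripper_force: 0.0
t: 1.63
tool_pos: [0.52, -0.2508, 0.0634]
orientation: [-2.369, -2.056, 0.002]
force: [0.9, 0.3, 0.3]
opening: 0.093
gripper_force: 0.0
1.6333 [ 0.5199892  -0.25082487  0.06335812] [ -33.04721038 -209.98104141] -8.088593301976358 [0.92140683 0.34726201 0.30169647] [-5.38258336e-01  2.01413160e-01  1.70201772e+00  2.52718416e-05
  1.24278121e+00 -3.97090105e-01]
```

```bash
python3 -m inch '[5,30,0,0,100, 25,53,0,0,100, 51,53,-15,0,100, 51,53,-35,0,100, 51,53,-43,0,100, 51,53,-43,0,100, 51,53,-43,0,100]'; python3 - <<'E'
from h import *
J=np.load("J.npy");s=robot.read_state()
print(tojig(J,s["tool_pos"]),s["force"])
for n in("wrist","top"): cv2.imwrite(f"pics/{n}1.png",read_camera(n)["image"])
a=cv2.imread("pics/top1.png")[140:340,210:440];b=cv2.imread("pics/wrist1.png")
cv2.imwrite("pics/v1.png",np.hstack([cv2.resize(a,(460,400)),cv2.resize(b,(340,255+145))]))
E
```

```text
t: 2.22
tool_pos: [0.5728, -0.1994, 0.0235]
orientation: [2.373, 2.058, 0.0]
force: [0.5, 0.2, 0.3]
opening: 0.0932
gripper_force: 0.0
[  11.76745796 -151.50445415] [0.51692545 0.238015   0.25909831]
```

View pics/v1.png

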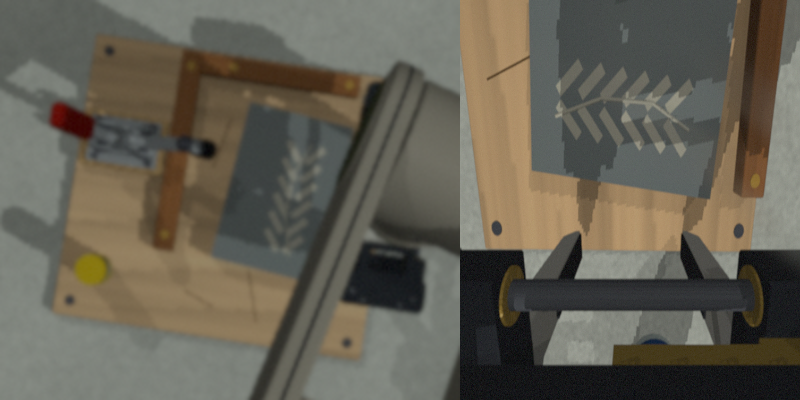

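Left half is the top view: the block is untouched and the clamp is at about (150,140). Right half is the wrist view: the fingertips at (575,240) and (690,240) sit right of the block, spread along its long side. Push toward the left fence.

```bash
python3 -m inch '[1.5,10,-3,0,100, 2.5,17,-3,0,100, 3.2,22,-3,0,100, 4,27,-3,0,100, 4.6,32,-3,0,100, 5.4,37,-3,0,100, 6.1,42,-3,0,100, 6.8,47,-3,0,100, 7.5,52,-3,0,100, 8.1,56,-3,0,100]'; python3 -m inch '[0.6,4,0,0,100, 1,7,0,0,100, 1.3,9,0,0,100, 1.6,11,0,0,100, 1.6,11,0,0,100]'; python3 - <<'E'
from h import *
J=np.load("J.npy");s=robot.read_state();print(tojig(J,s["tool_pos"]),s["force"])
E
```

```text
t: 3.15
tool_pos: [0.5809, -0.1426, 0.0192]
orientation: [2.372, 2.059, -0.0]
force: [-1.2, -3.2, 3.0]
opening: 0.0932
gripper_force: 1.9
t: 3.57
tool_pos: [0.5822, -0.1314, 0.0188]
orientation: [-2.372, -2.059, -0.0]
force: [-0.1, -3.2, 1.1]
opening: 0.0929
gripper_force: 0.8
[ 11.33990093 -82.80603586] [-0.09004072 -3.24843531  1.14954591]
```

```bash
python3 -m inch '[0.3,2,0,0,100, 0.4,3,0,0,100, 0.6,4,0,0,100, 0.6,4,0,0,100]'; python3 -m inch '[0.15,1,0,0,100, 0.3,2,0,0,100, 0.3,2,0,0,100]';  python3 -m inch '[0.15,1,0,0,100, 0.3,2,0,0,100, 0.3,2,0,0,100]'
```

```text
t: 3.9
tool_pos: [0.5825, -0.1286, 0.0188]
orientation: [2.373, 2.058, -0.002]
force: [-1.8, -6.9, 2.2]
opening: 0.0931
gripper_force: 3.5
t: 4.15
tool_pos: [0.5823, -0.1284, 0.0188]
orientation: [2.373, 2.056, -0.005]
force: [-4.6, -13.6, 2.6]
opening: 0.0929
gripper_force: 7.3
t: 4.4
tool_pos: [0.5822, -0.1282, 0.0189]
orientation: [2.373, 2.054, -0.008]
force: [-7.2, -22.6, 3.5]
opening: 0.0927
gripper_force: 11.1
```

```bash
python3 -m inch '[-3,-20,0,0,100, -3,-20,30,0,100, -3,-20,65,0,100, -35,-18,80,7,80, -70,0,80,14,60, -105,30,80,21,45, -112,60,80,28,45, -112,71,80,35,45, -112,71,80,42,45, -112,71,80,49,45]'; python3 -m inch '[0,0,0,7,45, 0,0,0,14,45, 0,0,0,21,45, 0,0,0,28,45, 0,0,0,35,45, 0,0,0,41,45, 0,0,-20,41,45,0,0,-20,41,45]'; python3 - <<'E'
from h import *
J=np.load("J.npy");s=robot.read_state();M=R.from_rotvec(s["orientation"]).as_matrix()
print(tojig(J,s["tool_pos"]),s["tool_pos"],np.degrees(np.arctan2(M[1,1],M[0,1])),s["force"],s["q"])
for n in("scene","top"): cv2.imwrite(f"pics/{n}2.png",read_camera(n)["image"])
a=cv2.imread("pics/top2.png")[140:340,210:440];b=cv2.imread("pics/scene2.png")[180:390,210:440]
cv2.imwrite("pics/v2.png",np.hstack([cv2.resize(a,(400,348)),cv2.resize(b,(400,348))]))
E
```

```text
t: 5.23
tool_pos: [0.4706, -0.051, 0.0984]
orientation: [-1.293, -2.862, -0.001]
force: [0.9, 0.6, 0.7]
opening: 0.051
gripper_force: 0.0
t: 5.9
tool_pos: [0.4691, -0.0517, 0.0757]
orientation: [-0.221, -3.129, -0.003]
force: [-1.0, 0.0, -1.9]
opening: 0.0417
gripper_force: 0.0
[-112.07504403  -20.24270027] [ 0.46911502 -0.05168207  0.07572995] 81.92198361445024 [-0.99100987  0.03499354 -1.92051027] [-2.19171984e-01 -9.49593563e-02  1.98536246e+00  9.75001673e-04
  1.25620905e+00 -1.64928759e+00]
```

View pics/v2.png

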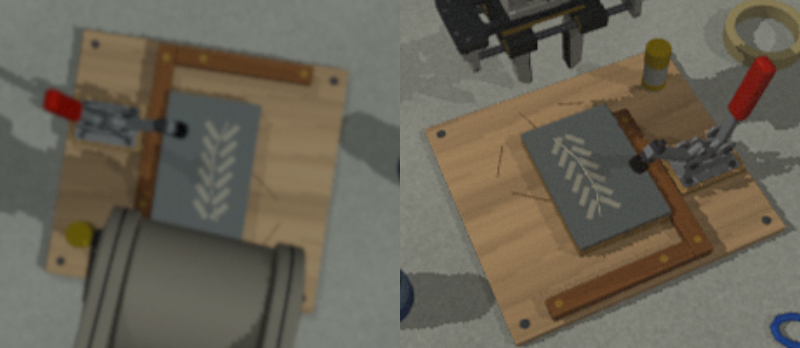

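The block is flush against the left fence in both views, with a gap of about 25 mm left to the far fence. Lower the fingers and push along +x.

```bash
python3 -m inch '[0,0,-25,0,45, 0,0,-50,0,45, 0,0,-56,0,45, 15,-2.2,-56,0,45, 25,-3.6,-56,0,45, 31,-4.5,-56,0,45, 37,-5.4,-56,0,45, 42,-6.1,-56,0,45, 47,-6.8,-56,0,45, 52,-7.6,-56,0,45]'; python3 -m inch '[4,-0.6,0,0,45, 7,-1,0,0,45, 9,-1.3,0,0,45, 9,-1.3,0,0,45]'
```

```text
t: 6.83
tool_pos: [0.523, -0.0604, 0.0234]
orientation: [-0.222, -3.132, 0.0]
force: [-4.7, 0.7, 3.9]
opening: 0.0416
gripper_force: 2.5
t: 7.17
tool_pos: [0.5304, -0.0614, 0.0228]
orientation: [-0.222, -3.129, -0.001]
force: [-14.5, 1.9, 11.6]
opening: 0.042
gripper_force: 7.1
```

```bash
python3 -m inch '[1,-0.1,0,0,45, 2,-0.3,0,0,45, 2,-0.3,0,0,45]'; python3 -m inch '[-15,2,0,0,45, -30,4.3,0,0,45, -30,4.3,40,0,70, -30,4.3,80,-7,100, -30,4.3,80,-14,100,-30,4.3,80,-14,100]'; python3 - <<'E'
from h import *
J=np.load("J.npy");s=robot.read_state()
print(tojig(J,s["tool_pos"]),s["tool_pos"],s["force"])
for n in("scene","top"): cv2.imwrite(f"pics/{n}3.png",read_camera(n)["image"])
a=cv2.imread("pics/top3.png")[140:340,210:440];b=cv2.imread("pics/scene3.png")[240:370,250:400]
cv2.imwrite("pics/v3.png",np.hstack([cv2.resize(a,(330,287)),cv2.resize(np.pad(b,((0,0),(0,0),(0,0))),(470,287*1))]))
E
```

```text
t: 7.42
tool_pos: [0.5304, -0.0614, 0.0228]
orientation: [-0.221, -3.125, -0.001]
force: [-25.6, 3.3, 21.1]
opening: 0.0421
gripper_force: 12.2
t: 7.92
tool_pos: [0.5074, -0.0581, 0.1067]
orientation: [0.61, 3.074, 0.0]
force: [0.9, 0.3, -0.3]
opening: 0.0641
gripper_force: 0.0
[-73.23071059 -21.12204642] [ 0.50742763 -0.05814732  0.10668181] [ 0.90375216  0.25598397 -0.33138084]
```

View pics/v3.png

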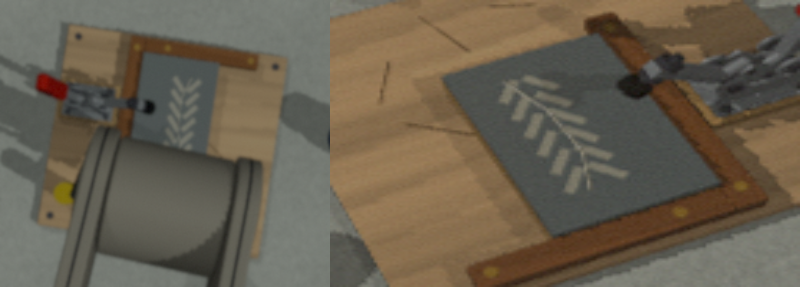

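The block looks flush with both fences. I'll make one more light push in y to be sure, since the x push could have dragged it.

```bash
python3 -m inch '[-5,-35,0,-7,100, -10,-70,0,-14,100, 10,-104,0,-21,100, 40,-104,0,-28,100, 70,-104,0,-35,100, 94,-104,0,-42,100, 94,-104,0,-49,100, 94,-104,0,-56,100, 94,-104,0,-63,100, 94,-104,0,-70,100]'; python3 -m inch '[0,0,0,-6,100, 0,0,-30,-6,100, 0,0,-60,-6,100, 0,0,-84,-6,100, 0,0,-84,-6,100]'; python3 - <<'E'
from h import *
J=np.load("J.npy");s=robot.read_state();M=R.from_rotvec(s["orientation"]).as_matrix()
print(tojig(J,s["tool_pos"]),s["tool_pos"],np.degrees(np.arctan2(M[1,1],M[0,1])),s["force"])
E
```

```text
t: 8.85
tool_pos: [0.5972, -0.1611, 0.1001]
orientation: [-2.26, -2.176, 0.003]
force: [-0.1, -0.2, -0.2]
opening: 0.0933
gripper_force: 0.0
t: 9.27
tool_pos: [0.5967, -0.161, 0.0143]
orientation: [-2.366, -2.062, 0.003]
force: [0.6, 0.8, -0.9]
opening: 0.0932
gripper_force: 0.0
[  29.89826692 -110.04379962] [ 0.59667307 -0.16099631  0.01427994] -7.855473144831266 [ 0.62595767  0.84515786 -0.87883661]
```

```bash
python3 -m inch '[0,0,6,-0.4,100, 1.5,10,6,-0.4,100, 2.9,20,6,-0.4,100, 3.9,27,6,-0.4,100, 4.3,30,6,-0.4,100, 4.5,31,6,-0.4,100, 4.5,31,6,-0.4,100]'; python3 -m inch '[0.15,1,0,0,100, 0.3,2,0,0,100, 0.3,2,0,0,100]'
```

```text
t: 9.85
tool_pos: [0.6025, -0.1312, 0.0249]
orientation: [2.378, 2.051, -0.003]
force: [-1.6, -6.5, -0.2]
opening: 0.0927
gripper_force: 3.1
t: 10.1
tool_pos: [0.6024, -0.1311, 0.025]
orientation: [2.378, 2.049, -0.006]
force: [-3.7, -12.9, -0.1]
opening: 0.0929
gripper_force: 6.6
```

Repeat contact is at the same jig y (-79.6), so the block is home. Next: retreat, close the fingers, rise, and move over to the block side of the grip.

```bash
python3 -m inch '[-3,-20,0,0,100, -3,-20,40,0,60, -3,-20,80,0,20, -3,-20,120,0,0, -3,-20,160,0,0, -1,0,180,0,0, 5,40,180,0,0, 11,80,180,0,0, 18,120,180,0,0, 27,160,180,0,0]'; python3 -m inch '[0,0,0,0,0, 0,0,0,0,0, 0,0,-30,0,0, 0,0,-60,0,0, 0,0,-60,0,0]' ; python3 - <<'E'
from h import *
J=np.load("J.npy");s=robot.read_state();M=R.from_rotvec(s["orientation"]).as_matrix()
print(tojig(J,s["tool_pos"]),s["tool_pos"],np.degrees(np.arctan2(M[1,1],M[0,1])),s["force"])
S,T=read_camera("scene"),read_camera("top")
for n,c in(("scene",S),("top",T)): cv2.imwrite(f"pics/{n}4.png",c["image"])
a=cv2.imread("pics/top4.png")[150:330,220:420];b=cv2.imread("pics/scene4.png")[170:370,260:460]
cv2.imwrite("pics/v4.png",np.hstack([cv2.resize(a,(400,360)),cv2.resize(b,(400,360))]))
E
```

```text
t: 10.93
tool_pos: [0.63, 0.0336, 0.2055]
orientation: [2.379, 2.051, 0.001]
force: [0.5, -0.5, -0.2]
opening: 0.0372
gripper_force: 0.0
t: 11.35
tool_pos: [0.6261, 0.0305, 0.138]
orientation: [-2.375, -2.046, 0.012]
force: [-0.7, 0.6, -2.2]
opening: 0.0042
gripper_force: 0.0
[31.41043064 83.70584593] [0.6260768  0.03051513 0.13804908] -8.50702656283259 [-0.74270048  0.62395635 -2.22810443]
```

View pics/v4.png

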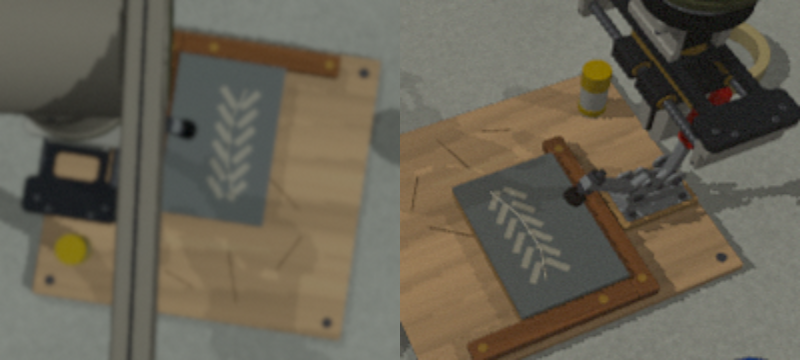

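The block is home in both fences, with the handle still raised and the closed fingers on its block side. The grip tip shows red at (720,95), below the gripper body. Now sweep the arc, in two checked parts.

```bash
python3 -m inch '[5,13,1,0,0, 6.7,25,1,0,0, 7.5,31,0,0,0, 8.4,36.5,-1,0,0, 9.5,44,-4,0,0, 10.6,51.6,-7,0,0, 10.6,51.6,-7,0,0]' ; python3 - <<'E'
from h import *
J=np.load("J.npy");s=robot.read_state();M=R.from_rotvec(s["orientation"]).as_matrix()
print(tojig(J,s["tool_pos"]),s["tool_pos"],s["force"],M[:,2])
cv2.imwrite("pics/v5.png",cv2.resize(read_camera("scene")["image"][150:330,320:520],(600,540)))
E
```

```text
t: 12.03
tool_pos: [0.6404, 0.0847, 0.137]
orientation: [-2.378, -2.052, 0.001]
force: [0.1, -0.1, -0.5]
opening: 0.0007
gripper_force: 0.0
[ 37.77433244 139.40118067] [0.6403966  0.08471303 0.13695594] [ 0.12657717 -0.13316626 -0.51874798] [-1.18628984e-03  5.14507295e-04 -9.99999164e-01]
```

View pics/v5.png

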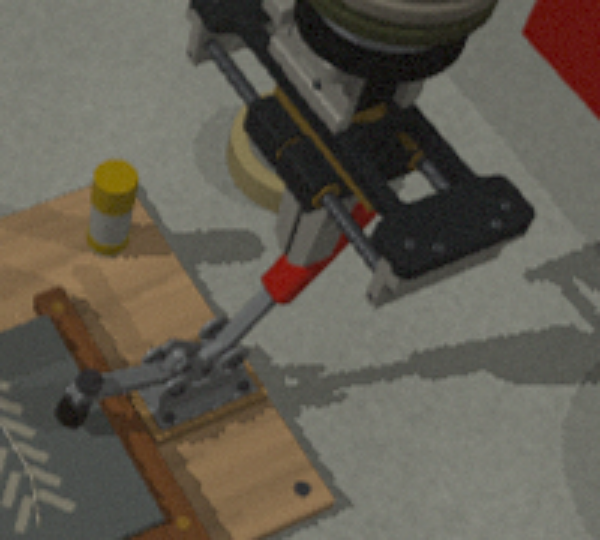

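The handle is swinging down with the fingers on the grip, which shows red at (285,280), and the foot is coming down at (72,410). Carrying on along the arc.

```bash
python3 -m inch '[-1.5,4,-7,0,0, -1,10.5,-15,0,0, 0,16.4,-20.5,0,0, 0.7,22.1,-26.5,0,0, 1.4,26.8,-33,0,0, 1.7,29,-36.5,0,0, 2,31.2,-40,0,0, 2,31.2,-40,0,0]'; python3 -m inch '[0.2,1.7,-4,0,0, 0.5,3.4,-7.6,0,0, 0.7,4.6,-11,0,0, 0.9,5.9,-14.6,0,0, 0.9,5.9,-14.6,0,0]' ; python3 - <<'E'
from h import *
J=np.load("J.npy");s=robot.read_state();print(tojig(J,s["tool_pos"]),s["tool_pos"],s["force"])
E
```

```text
t: 12.75
tool_pos: [0.6426, 0.1147, 0.0969]
orientation: [-2.379, -2.051, 0.001]
force: [0.3, -0.2, 1.5]
opening: 0.0002
gripper_force: 0.5
t: 13.17
tool_pos: [0.6433, 0.1202, 0.0822]
orientation: [-2.379, -2.051, 0.001]
force: [-0.4, -0.4, -0.5]
opening: 0.0002
gripper_force: 0.0
[ 35.56597717 174.95455871] [0.64333231 0.12021375 0.08216153] [-0.35588814 -0.3857601  -0.49158497]
```

```bash
python3 -m inch '[0,0,-2,0,0, 0,0,-4,0,0, 0,0,-4,0,0]'; python3 -m inch '[0,0,30,0,0, 0,0,65,0,0, 0,0,100,0,0, 0,0,120,0,0, -20,-30,120,0,0, -50,-60,120,0,0, -80,-90,120,0,0, -110,-130,120,0,0,-130,-170,120,0,0,-130,-170,120,0,0]'; python3 - <<'E'
from h import *
J=np.load("J.npy");s=robot.read_state();print(s["tool_pos"],s["force"])
S=read_camera("scene")
a=S["image"][170:390,230:450].copy();a=cv2.resize(a,(600,600),interpolation=cv2.INTER_CUBIC)
g=pl(J,[[35,108+r*np.cos(.21),58+r*np.sin(.21)] for r in(45,125)]); k=pl(J,[[110,30,34],[110,-70,34],[-40,-70,34],[-40,30,34]])
for p in np.r_[proj(S,g),proj(S,k)]: cv2.circle(a,tuple(int(v) for v in (p-[230,170]+.5)*600/220),3,(255,0,255),-1)
cv2.imwrite("pics/v6.png",a)
E
```

```text
t: 13.42
tool_pos: [0.6438, 0.1202, 0.0814]
orientation: [-2.38, -2.051, -0.001]
force: [-7.9, 0.8, 12.1]
opening: 0.0004
gripper_force: 6.4
t: 14.25
tool_pos: [0.5112, -0.0537, 0.1994]
orientation: [2.381, 2.048, -0.002]
force: [-0.5, -0.7, -0.9]
opening: 0.0005
gripper_force: 0.0
[ 0.51123638 -0.05366375  0.19940743] [-0.53406722 -0.65882654 -0.88021811]
```

View pics/v6.png

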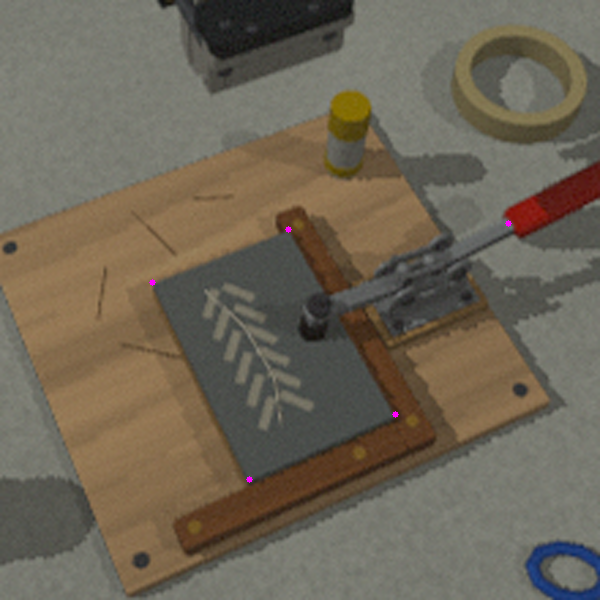

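The block's corners match the predicted home points, the foot is on the block at (314,318), and the handle is down at its locked angle with its root at (508,223). The fingers met a firm stop there. The glue stick and tape roll haven't moved. Handing in.

```bash
python3 -c "
from plant import job
print(job.close_job())"
```

```text
the job is handed in; nothing more can be done
None
```

The job is handed in at about 14 s of robot time: the block sits flush in the fence corner, and the clamp is snapped shut with its foot on the block. The arm is clear and I never touched the jar, tape roll or glue stick; no verdict came back.

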